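Restart the bench power box under its push-latch cover

TASK

Restart the bench power box with your fingertips: press the free edge of its blue push-latch cover fully in and let go so that it pops wide open, press the green button underneath fully down, then push the cover down again as far as it goes and let go so that it stays latched shut. Only press and push: do not lift, tip or shove the box, and leave the other things on the bench where they are.

Things in the scene. Friction and masses are not known exactly. Their poses are not given: they have to be found in the camera images.
- power_box: Grey bench power box, 150 x 120 mm, standing loose on rubber feet, about 1.8 kg. Origin: centre of its underside; x points from its front (where the cover's free edge is, towards the robot) to its rear console (sockets and display, top at 57 mm), y to its left, z up. Its front half is an open bay, rim 55 mm and floor 37 mm above the bench, under the blue cover.
- cover (a joint): Angle of the blue cover, rad: 0 latched shut, 1.08 popped open (sprung, damped), -0.15 pressed in to its stop. Push-push latch: pressed in to the stop (at least beyond -0.13) and let go, it swings open in 1 to 1.5 s if it was latched, or latches at 0 if it came from fully open. The spring needs about 2 to 3 N at the free edge to press it down; at the stop the force rises sharply.
- cover_press (a point): Point to press: pale patch on the cover's top face, mid-width, 62 mm from the hinge axis, 14 mm short of the free edge; moves with the cover. z: outward normal of that face; x: to the hinge. The cover is a lid 90 mm wide, 76 mm from hinge axis to free edge, top face 16 mm above the hinge axis (71 mm above the bench when shut), skirts down to hinge height. Presses in 9 mm here.
- cover_hinge (a point): Middle of the cover's hinge axis, which runs along the box's y, 10 mm behind the box's centre, 55 mm above the bench. The cover swings up about it: its free edge, on the robot's side, rises and goes back.
- restart_top (a point): Centre of the top of the green round push button (24 mm across) in the bay, 54 mm in front of the hinge axis, 57 mm above the bench (2 mm above the bay's rim). Free from above when the cover is open; the open cover's lower rim then stands about 18 mm behind it at 120 mm above the bench.
- restart (a joint): How far the green button is pressed down, m: 0 released, 0.005 fully down (about 4 N); springs back.
- screwdriver: Black screwdriver, 190 mm long, lying to one side of the box: leave alone. Origin on the bench under its middle.
- solder_spool: Orange solder spool, 48 mm across, 47 mm tall, standing beside the box: leave alone. Origin: centre of its underside.
- tape_roll: Black roll of tape, 92 mm across, 45 mm tall, lying flat behind the box: leave alone. Origin: centre of its underside.
- multimeter: Green multimeter, 170 x 85 x 36 mm, lying at one side of the bench: leave alone. Origin: centre of its underside.
- cup: Grey plastic cup, 76 mm across, 95 mm tall, standing at one side of the bench: leave alone. Origin: centre of its underside.

How it is judged:
On the way, in this order (a step that is already met when the one before it is completed fails the run):
1. the cover has popped open (value of joint cover above 0.95 rad), for 0.2 s.
2. the green button is pressed fully down while the cover is open (value of joint restart above 0.004 m and value of joint cover above 0.5 rad), for 0.05 s.
3. the cover is pressed in again, past shut (value of joint cover below -0.06 rad), for 0.02 s.
4. the cover is latched shut and let go (value of joint cover between -0.04 and 0.04 rad and contact force between each of the arm, the fingers and cover below 0.2 N), for 0.2 s.
At the end, for the whole second after the job is handed in: The cover is latched shut (within 0.04 rad of 0) and at rest with nothing touching it, the green button is released (within 1 mm), and the box stands level within 25 mm of where it was (value of joint cover between -0.04 and 0.04 rad and velocity of joint cover below 0.1 rad/s and value of joint restart below 0.001 m and distance of power_box from where it was at the start of the episode below 0.025 m and angle between power_box's own z axis and vertical below 0.05 rad and linear speed of power_box below 0.02 m/s).
It fails at once if the box is lifted, tipped or shoved (more than 10 mm up, 0.15 rad or 30 mm) (height (world z) of power_box above 0.01 m or angle between power_box's own z axis and vertical above 0.15 rad or distance of power_box from where it was at the start of the episode above 0.03 m).
It fails at once if another thing on the bench is lifted or moved by more than 20 mm (distance of any of screwdriver, solder_spool, tape_roll, multimeter, cup from where it was at the start of the episode above 0.02 m).
It also fails if it takes over 48 s, if anything falls off the work surface, if the arm or the gripper's body presses on something with over 40 N, if the wrist force passes 120 N, or if a joint passes its speed limit or range.

ROBOT

A 7-joint arm with a two-finger parallel gripper is mounted at the origin on the work surface. World frame = base frame: x ahead of the robot, y to its left, z up, the work surface at z = 0. Lengths are in m, angles in rad, forces in N, time in s.
With the tool pointing down it reaches from about 0.4 to 0.85 m from the base axis. Payload 10.4 kg.
Tool frame: the origin (TCP) lies on the centre line of the jaws, within the pads' length; the fingertips stand 11 mm ahead of it and the grasp point (between the pads) lies 8 mm behind it; z points along the fingers, y is the line along which they close (so a half turn about z gives the same grasp; the last joint's range is limited). The gripper opens to 87 mm and grips with 3 to 60 N. Pads are 19 mm wide; open, the fingers measure 117 mm over their backs; the gripper's body (75 mm by 190 mm) begins 51 mm behind the grasp point.
Start: joints at [1.253, 0.332, -0.065, 1.46, 0.022, 1.35, -0.088], TCP at [0.182, -0.598, 0.234] pointing down, gripper open.
Joint ranges: [-2.6, 2.6], [-0.5, 2.12], [-1.47, 1.34], [0.16, 2.42], [-1.27, 4.41], [0.06, 2.06], [-2.6, 2.6]. Speed limits (rad/s): [2.22, 2.22, 2.79, 2.79, 3.14, 3.14, 3.14].

INTERFACE

Orientations are given as a unit quaternion [x, y, z, w].
In Python, from bench import r gives the robot as it stands.
- The arm moves only by the shell command python3 -m pendant 'ROWS' [OPENING] [FORCE]. ROWS is JSON, a list of rows, each a list of 4 numbers: the shift along the tool's x, y, z in m, then the turn about the tool's z in rad. A call has 1 to 8 rows; each row shifts and turns the commanded pose from where the row before left it, along the tool's axes as they then stand; what a row does not reach is not made up. A row lasts 1/12 s, in which the tool goes at most 41.7 mm and 7.16 degrees, less where a joint would pass 70% of its speed; a pose out of reach is approached as far as the arm can. A call with a gripper value outside its range is refused whole. OPENING is the opening, from 0 (shut) to 1 (fully open), set as the call begins (- or left out, the last holds). The fingers move at their own pace and stop on an object; FORCE is the grip in N (left out, the last holds). Time passes only in rows, so rows that do not move let the fingers close. It gives the time, the measured TCP pose, the force, the opening and the grip force at its end, in the units of the state.
- r.read_state(): the state, without advancing time (a new reading comes with each control period).
- r.camera(name): name is "side" or "top" or "wrist"; returns a dict with "img" (480x640x3 uint8, red, green, blue), "camera_matrix" (3x3 intrinsics, pixels), "xyz" and "attitude" of the camera in the world. Camera axes: x right, y down, z forward; pixel columns grow to the right and rows downward; lengths in m; the calibration is good to about 2 mm. A picture is of the moment at which its call begins. There is no depth.
- r.close_job(): hands the job in; it is judged then, once.
Trained networks look in the newest picture that a camera, given by its name, has taken for a name from the list of things; names that differ only in an ending like _2 or _b are one class to them, and where a whole thing is asked for, a point or a joint stands for the part that bears it (a point fixed in the world has none). Each returns a list of dicts, best first, with "score" (0 to 1); they miss things now and then, are a little off and sometimes report something else, mostly with a low value. They report only what shows in the picture. A call takes as long as a camera call.
- r.outline_of(thing, camera): "mask" (480x640 bool, what is visible of it) and "bbox" ([centre column, centre row, width, height] in pixels, round what is visible of it).
The state is a dict: "time": time; "joint_positions": joint angles; "joint_vel": joint speeds; "joint_torque": joint torques, N m; "ee_pos": TCP position; "eef_rot": TCP orientation; "ft_force": force on the tool from outside, world axes, zero at the start; "torque": the same for the moment, N m; "width": finger opening in m; "grip_force": force on a finger pad.
Only numpy, scipy, OpenCV 4.12 (cv2) and the standard library are available. Lean on these libraries where they do the work, as an engineer would, in place of code of your own. Each camera call takes 0.05 s, during which the arm holds its last target. There are 200 camera calls.

## Working session

There is one attempt and no reset: what is moved stays moved. The work goes in short steps, Python scripts to look and compute and a shell command to move; the robot and the scene stay as the last step left them, time stands still between calls to the robot, and variables do not carry over. Pictures are saved under pics/ and viewed, at most 10 in all, crops included, and the job is handed in when it is done.

```bash
mkdir -p pics
cat > h.py <<'E'
from bench import r
import numpy as np, cv2
from scipy.spatial.transform import Rotation as R
def cam(n):
    c=r.camera(n); return c
def rot(c):
    a=np.array(c["attitude"]); return a if a.shape==(3,3) else R.from_quat(a).as_matrix()
def ray(c,uv,z):
    K=np.array(c["camera_matrix"]); d=rot(c)@np.linalg.solve(K,[uv[0],uv[1],1]); o=np.array(c["xyz"])
    return o+d*(z-o[2])/d[2]
E
python3 - <<'E'
from h import *
s=r.read_state(); print(s["time"],s["ee_pos"],s["eef_rot"],s["width"],s["ft_force"])
ims=[]
for n in ["top","side"]:
    c=cam(n); cv2.imwrite(f"pics/{n}0.png",c["img"][:,:,::-1]); print(n,c["xyz"],c["attitude"])
    for t in ["power_box","cover","cover_press","screwdriver","solder_spool","tape_roll","multimeter","cup"]:
        for o in r.outline_of(t,n)[:1]:
            b=o["bbox"]; print(t,round(o["score"],2),np.round(b),np.round(ray(c,b[:2],.07 if 'cover' in t else .03),3))
            if t=="cover":
                q=cv2.minAreaRect(np.argwhere(o["mask"])[:,::-1].astype(np.float32)); print([np.round(ray(c,p,.071),3) for p in cv2.boxPoints(q)])
E
```

```text
0.0 [ 0.18148534 -0.59767869  0.23276128] [ 9.89155479e-01  1.46870504e-01 -1.33523596e-04 -6.89828317e-04] 0.08699033862438905 [ 0.09086801 -0.69359024  0.25593291]
top [ 0.46632886 -0.0083627   1.30168228] [ 0.71386222 -0.69750915  0.04175093 -0.04624479]
power_box 0.8 [279. 258.  55.  61.] [0.552 0.143 0.03 ]
cover 0.94 [274. 268.  38.  32.] [0.522 0.149 0.07 ]
[array([0.493, 0.197, 0.071]), array([0.566, 0.185, 0.071]), array([0.549, 0.095, 0.071]), array([0.476, 0.108, 0.071])]
cover_press 0.7 [276. 268.  36.  33.] [0.522 0.144 0.07 ]
screwdriver 0.58 [232. 240.  18.  52.] [0.602 0.278 0.03 ]
solder_spool 0.61 [332. 251.  17.  17.] [ 0.576 -0.009  0.03 ]
tape_roll 0.73 [282. 207.  35.  32.] [0.698 0.14  0.03 ]
multimeter 0.61 [163. 268.  38.  63.] [0.515 0.47  0.03 ]
cup 0.57 [511. 286.  36.  26.] [ 0.488 -0.516  0.03 ]
side [0.05145549 0.64705077 1.09372487] [-0.34440875  0.87397503 -0.32069578  0.12126206]
power_box 0.81 [310. 300.  87.  83.] [0.545 0.139 0.03 ]
cover 0.66 [317. 296.  50.  47.] [0.523 0.142 0.07 ]
[array([0.566, 0.184, 0.071]), array([0.551, 0.084, 0.071]), array([0.471, 0.113, 0.071]), array([0.489, 0.208, 0.071])]
cover_press 0.62 [314. 302.  56.  50.] [0.516 0.156 0.07 ]
screwdriver 0.81 [249. 328.  50.  64.] [0.591 0.279 0.03 ]
solder_spool 0.86 [345. 255.  18.  26.] [ 0.573 -0.01   0.03 ]
tape_roll 0.82 [261. 264.  44.  43.] [0.698 0.145 0.03 ]
multimeter 0.58 [200. 423.  98.  81.] [0.506 0.484 0.03 ]
cup 0.82 [493. 163.  38.  42.] [ 0.489 -0.524  0.03 ]
```

View pics/top0.png

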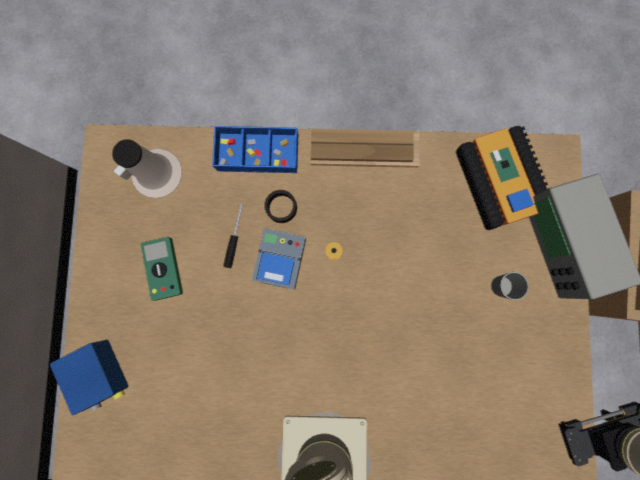

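View pics/side0.png

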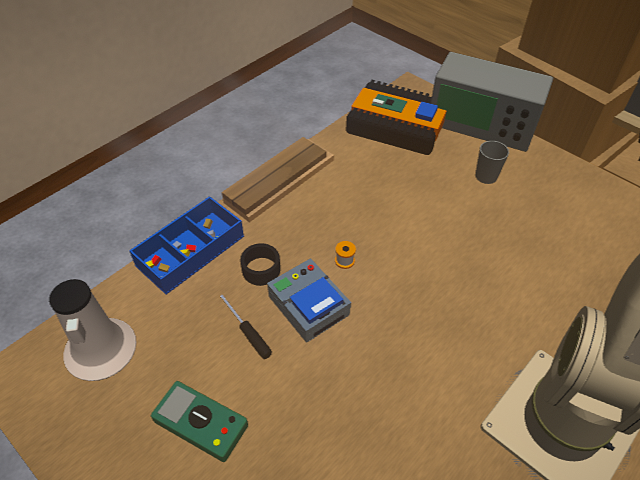

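The top view shows the box at about (279,258), with the blue cover at (274,268) and its pale patch at (274,276). The side view agrees, with the patch at (322,304). The box is yawed about -0.16 rad and the press point is near (0.497, 0.151). I'll move over it now with the fingers shut.

```bash
python3 -m pendant '[[0.033,-0.016,0,0],[0.033,-0.016,0,0],[0.033,-0.016,0,0],[0.033,-0.016,0,0],[0.033,-0.016,0,0]]' 0 20
python3 -m pendant '[[0.033,-0.016,0,0],[0.033,-0.016,0,0],[0.033,-0.016,0,0],[0.033,-0.016,0,0],[0.033,-0.016,0,0]]'
python3 -m pendant '[[0.0136,-0.0333,0,0],[0.0136,-0.0333,0,0],[0.0136,-0.0333,0,0],[0.0136,-0.0333,0,0],[0.0136,-0.0333,0,0],[0.0136,-0.0333,0,0],[0.0136,-0.0333,0,0]]'
python3 -m pendant '[[0.0136,-0.0333,0,0],[0.0136,-0.0333,0,0],[0.0136,-0.0333,0,0],[0.0136,-0.0333,0,0],[0,0,0,0.115],[0,0,0,0.115],[0,0,0,0.115],[0,0,0,0.115]]'
python3 - <<'E'
from h import *
s=r.read_state(); print(s["ee_pos"],s["eef_rot"],s["ft_force"])
c=cam("wrist"); cv2.imwrite("pics/w1.png",c["img"][:,:,::-1]); print(c["xyz"])
for t in ["power_box","cover"]:
  for o in r.outline_of(t,"wrist")[:1]:
    b=o["bbox"]; q=cv2.minAreaRect(np.argwhere(o["mask"])[:,::-1].astype(np.float32)); print(t,o["score"],np.round(b),[np.round(ray(c,p,.071),3) for p in cv2.boxPoints(q)])
E
```

```text
time: 1.32
ee_pos: [0.3173, -0.4722, 0.2338]
eef_rot: [0.989, 0.147, 0.0, 0.0]
ft_force: [1.3, -0.6, -0.4]
width: 0.0616
grip_force: 0.0
time: 1.73
ee_pos: [0.452, -0.3477, 0.2339]
eef_rot: [0.989, 0.147, 0.0, 0.0]
ft_force: [0.6, 0.1, -0.9]
width: 0.0285
grip_force: 0.0
time: 2.32
ee_pos: [0.4741, -0.0967, 0.2338]
eef_rot: [0.989, 0.147, 0.0, 0.0]
ft_force: [1.3, 0.8, -0.1]
width: 0.0002
grip_force: 0.0
time: 2.98
ee_pos: [0.4876, 0.0451, 0.2336]
eef_rot: [0.996, -0.085, 0.0, 0.0]
ft_force: [-0.1, -0.6, -0.3]
width: 0.0004
grip_force: 0.0
[0.4876027  0.04513247 0.23363418] [ 9.96374765e-01 -8.50723578e-02  1.28780940e-04  7.56084230e-05] [-0.07470098 -0.58320249 -0.25600909]
[0.56531492 0.03161532 0.38432049]
power_box 0.76 [190. 158. 168. 190.] [array([0.631, 0.177, 0.071]), array([0.613, 0.06 , 0.071]), array([0.47 , 0.086, 0.071]), array([0.491, 0.221, 0.071])]
cover 0.62 [192. 202. 124.  92.] [array([0.565, 0.182, 0.071]), array([0.549, 0.09 , 0.071]), array([0.477, 0.106, 0.071]), array([0.494, 0.205, 0.071])]
```

View pics/w1.png

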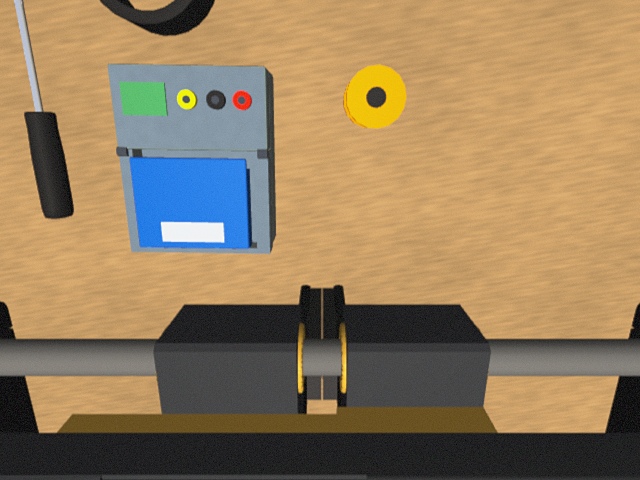

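The wrist view shows the patch centred at about (193,232). The cover's corners are about (130,157), (246,158), (248,248) and (139,247). Next I'll work out the shift.

Run:
```python
from h import *
c=cam("wrist"); s=r.read_state()
T=R.from_quat(s["eef_rot"]).as_matrix()
for p in [(193,232),(130,157),(246,158),(248,248),(139,247),(131,251),(270,251),(109,66),(266,68)]:
    w=ray(c,p,.071 if p[1]>150 and p[1]<249 else .056); print(p,np.round(w,4),np.round(T.T@(w-s["ee_pos"]),4))
```

```text
(193, 232) [0.4974 0.1491 0.071 ] [-0.0071 -0.1045  0.1626]
(130, 157) [0.5632 0.1818 0.071 ] [ 0.0526 -0.1473  0.1626]
(246, 158) [0.5482 0.0941 0.071 ] [ 0.0518 -0.0583  0.1626]
(248, 248) [0.477 0.108 0.071] [-0.0207 -0.0606  0.1626]
(139, 247) [0.4921 0.1961 0.071 ] [-0.0198 -0.15    0.1626]
(131, 251) [0.4863 0.2118 0.056 ] [-0.0282 -0.1645  0.1776]
(270, 251) [0.467  0.0935 0.056 ] [-0.0281 -0.0447  0.1776]
(109, 66) [0.6308 0.1846 0.056 ] [ 0.1189 -0.1609  0.1776]
(266, 68) [0.6103 0.0678 0.056 ] [ 0.1174 -0.0423  0.1776]
```

```bash
python3 -m pendant '[[-0.002,-0.035,0,0],[-0.002,-0.035,0.02,0],[-0.002,-0.035,0.03,0],[0,0,0.03,0.025],[0,0,0.03,0],[0,0,0.025,0],[0,0,0,0]]'
python3 - <<'E'
from h import *
c=cam("wrist"); cv2.imwrite("pics/w2.png",c["img"][:,:,::-1]); s=r.read_state(); print(s["ee_pos"],s["ft_force"])
E
```

```text
time: 3.77
ee_pos: [0.4957, 0.1451, 0.0969]
eef_rot: [0.996, -0.093, -0.004, 0.001]
ft_force: [-1.5, -0.9, 0.2]
width: 0.0002
grip_force: 0.0
[0.4970759  0.14562277 0.0997143 ] [1.08294653 0.260761   0.3366443 ]
```

View pics/w2.png

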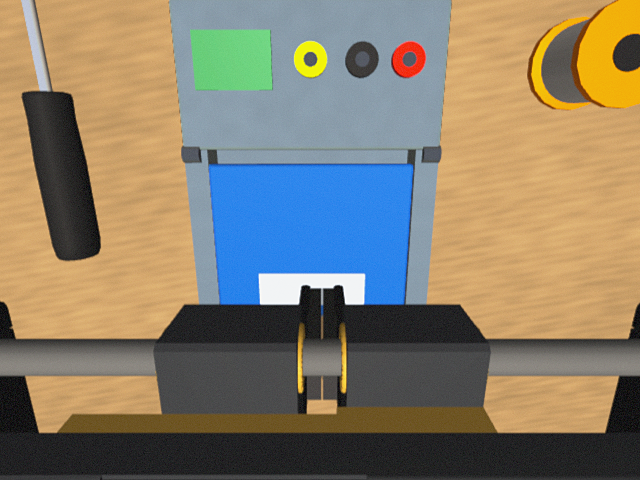

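The fingertips are over the patch, which spans columns 259–365 with the fingers at 305–340. I'll press in gradually.

```bash
python3 -m pendant '[[0,-0.003,0.008,0],[0,0,0.007,0],[0,0,0.003,0],[0,0,0.002,0],[0,0,0,0]]'; python3 -m pendant '[[0,0,0.002,0],[0,0,0.002,0],[0,0,0,0]]';python3 -m pendant '[[0,0,0.0015,0],[0,0,0.0015,0],[0,0,0,0]]'
```

```text
time: 4.23
ee_pos: [0.4994, 0.1491, 0.0818]
eef_rot: [0.995, -0.095, 0.0, -0.0]
ft_force: [-1.0, -0.0, 2.5]
width: 0.0002
grip_force: 1.4
time: 4.48
ee_pos: [0.4991, 0.1492, 0.0775]
eef_rot: [0.995, -0.095, 0.0, -0.0]
ft_force: [-2.1, 1.2, 3.4]
width: 0.0007
grip_force: 1.7
time: 4.73
ee_pos: [0.4987, 0.1493, 0.0744]
eef_rot: [0.995, -0.095, -0.0, 0.0]
ft_force: [-3.9, 0.3, 3.4]
width: 0.0005
grip_force: 2.4
```

```bash
python3 -m pendant '[[0,0,0.001,0],[0,0,0,0]]'; python3 -m pendant '[[0,0,0.001,0],[0,0,0,0]]'
```

```text
time: 4.9
ee_pos: [0.4988, 0.1493, 0.074]
eef_rot: [0.996, -0.095, -0.0, 0.0]
ft_force: [-6.7, 0.3, 11.0]
width: 0.0003
grip_force: 6.3
time: 5.07
ee_pos: [0.4989, 0.1494, 0.0736]
eef_rot: [0.996, -0.095, -0.0, 0.0]
ft_force: [-10.0, -1.0, 19.9]
width: 0.0002
grip_force: 10.4
```

That is the stop, with the force rising sharply. Next I'll release, rise clear and look.

```bash
python3 -m pendant '[[0,0,-0.04,0],[0,0,-0.04,0],[0,0,-0.04,0],[-0.02,0,-0.03,0],[0,0,0,0],[0,0,0,0],[0,0,0,0],[0,0,0,0]]'; python3 -m pendant '[[0,0,0,0],[0,0,0,0],[0,0,0,0],[0,0,0,0],[0,0,0,0],[0,0,0,0],[0,0,0,0],[0,0,0,0]]'; python3 -m pendant '[[0,0,0,0],[0,0,0,0],[0,0,0,0],[0,0,0,0]]'
python3 - <<'E'
from h import *
c=cam("wrist"); cv2.imwrite("pics/w3.png",c["img"][:,:,::-1]); s=r.read_state(); print(s["ee_pos"],s["ft_force"])
r.camera("top")
for t in ["restart_top","restart","cover"]:
  for cn in ["wrist"]:
    for o in r.outline_of(t,cn)[:1]: print(t,o["score"],o["bbox"])
E
```

```text
time: 5.73
ee_pos: [0.4793, 0.1521, 0.2211]
eef_rot: [0.995, -0.095, -0.001, 0.0]
ft_force: [0.2, -0.2, -0.2]
width: 0.0004
grip_force: 0.0
time: 6.4
ee_pos: [0.4796, 0.1528, 0.2225]
eef_rot: [0.995, -0.095, 0.0, 0.0]
ft_force: [-1.0, 0.3, 0.9]
width: 0.0005
grip_force: 0.0
time: 6.73
ee_pos: [0.4795, 0.1528, 0.2225]
eef_rot: [0.995, -0.095, 0.0, 0.0]
ft_force: [0.5, -0.3, 0.6]
width: 0.0005
grip_force: 0.0
[0.47949648 0.15279215 0.22243931] [ 0.05699686 -0.35326471  0.29270894]
restart_top 0.72 [321.2, 192.4, 31.5, 29.1]
restart 0.68 [321.4, 194.2, 26.1, 27.6]
cover 0.7 [321.6, 138.5, 148.3, 78.0]
```

View pics/w3.png

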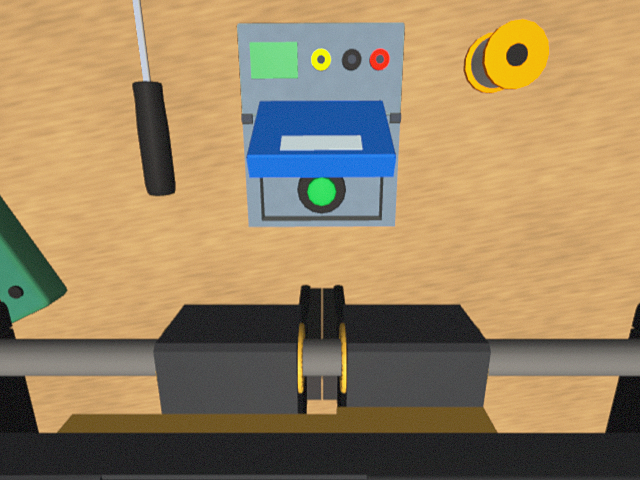

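The cover is popped open. The green button shows at (321,192), and the cover's front rim spans rows 153–177.

Run:
```python
from h import *
c=cam("wrist"); s=r.read_state(); T=R.from_quat(s["eef_rot"]).as_matrix()
f=lambda p,z: np.round(T.T@(ray(c,p,z)-s["ee_pos"]),4)
print("button",f((321.5,192),.057),"front rim",f((321,226),.055),"edge hi",f((321,153),.1297),"edge lo",f((321,177),.122))
```

```text
button [ 0.0251 -0.0003  0.1654] front rim [-0.0033 -0.0007  0.1674] edge hi [ 0.0608 -0.0005  0.0927] edge lo [ 0.0455 -0.0006  0.1004]
```

```bash
python3 -m pendant '[[0.019,0,0,0],[0,0,0.035,0],[0,0,0.035,0],[0,0,0.03,0],[0,0,0.025,0],[0,0,0.015,0],[0,0,0.008,0],[0,0,0,0]]'; python3 -m pendant '[[0,0,0.003,0],[0,0,0.002,0],[0,0,0,0]]';  python3 -m pendant '[[0,0,0.002,0],[0,0,0.001,0],[0,0,0,0]]'
```

```text
time: 7.7
ee_pos: [0.4972, 0.1489, 0.073]
eef_rot: [0.995, -0.095, -0.001, 0.0]
ft_force: [0.1, -0.6, 1.1]
width: 0.0003
grip_force: 0.0
time: 7.95
ee_pos: [0.4987, 0.1493, 0.0701]
eef_rot: [0.995, -0.095, 0.001, -0.0]
ft_force: [0.6, -0.2, -0.0]
width: 0.0005
grip_force: 0.0
time: 8.2
ee_pos: [0.4987, 0.1493, 0.0669]
eef_rot: [0.995, -0.095, 0.001, -0.0]
ft_force: [1.5, 0.4, 2.3]
width: 0.0003
grip_force: 0.9
```

```bash
python3 -m pendant '[[0,0,0.002,0],[0,0,0.001,0],[0,0,0,0]]'; python3 -m pendant '[[0,0,0.001,0],[0,0,0,0]]'; python3 -m pendant '[[0,0,0.001,0],[0,0,0,0]]'
```

```text
time: 8.45
ee_pos: [0.4988, 0.1494, 0.0645]
eef_rot: [0.995, -0.095, 0.001, 0.0]
ft_force: [-2.7, -1.2, 11.8]
width: 0.0006
grip_force: 5.6
time: 8.62
ee_pos: [0.499, 0.1494, 0.0642]
eef_rot: [0.995, -0.095, 0.001, 0.0]
ft_force: [-8.1, -2.9, 21.8]
width: 0.0004
grip_force: 10.9
time: 8.78
ee_pos: [0.4992, 0.1495, 0.0641]
eef_rot: [0.995, -0.095, 0.001, 0.0]
ft_force: [-13.9, -4.7, 31.0]
width: 0.0002
grip_force: 16.6
```

Run:
```python
from h import *
c=cam("side"); cv2.imwrite("pics/s2.png",cv2.resize(c["img"][210:370,220:440,::-1],None,fx=3.5,fy=3.5))
```

```text
(no output)
```

View pics/s2.png

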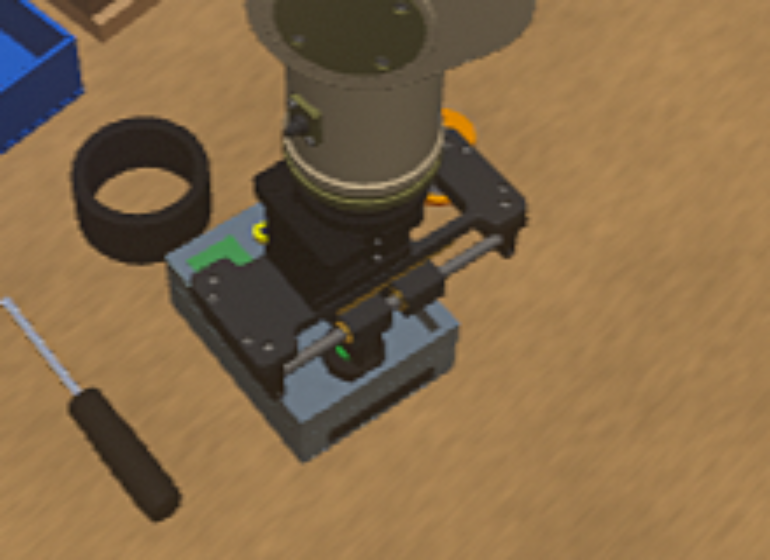

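The fingertips carry the whole load (31 N, with 16.6 N on each pad), and the force rose sharply after about 4.5–5 mm, so the button is bottomed. The side crop shows the box still square, with the fingers on the button at about (350,355). Next I'll lift and check the cover.

```bash
python3 -m pendant '[[0,0,-0.02,0],[0,0,-0.04,0],[0,0,-0.04,0],[-0.01,0,-0.04,0],[-0.01,0,-0.02,0],[0,0,0,0],[0,0,0,0]]'
python3 - <<'E'
from h import *
c=cam("wrist"); cv2.imwrite("pics/w4.png",c["img"][:,:,::-1]); s=r.read_state(); print(s["time"],s["ee_pos"],s["ft_force"])
T=R.from_quat(s["eef_rot"]).as_matrix()
for t in ["restart_top","cover"]:
    for o in r.outline_of(t,"wrist")[:1]: print(t,o["score"],o["bbox"],T.T@(ray(c,o["bbox"][:2],.057)-s["ee_pos"]))
E
```

```text
time: 9.42
ee_pos: [0.4787, 0.1531, 0.2222]
eef_rot: [0.995, -0.095, 0.001, 0.0]
ft_force: [0.7, 0.0, -0.4]
width: 0.0004
grip_force: 0.0
9.4667 [0.47836366 0.15261092 0.22091489] [ 0.90479791 -0.04035661 -0.71566597]
restart_top 0.4 [320.1, 190.2, 28.0, 29.3] [ 0.0271494  -0.00208503  0.16391386]
cover 0.91 [322.8, 138.2, 145.9, 79.5] [ 6.70650673e-02 -2.30193943e-05  1.63916415e-01]
```

View pics/w4.png

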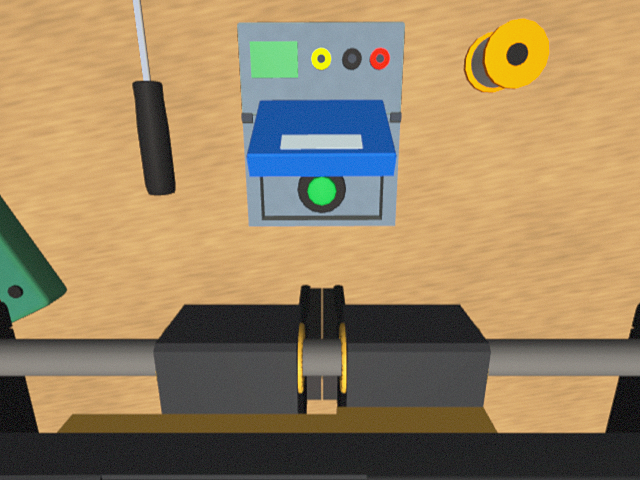

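The box has not moved, the cover is still wide open (rim at rows 153–177) and the button has sprung back at (321,191). Now I'll close the cover by following its edge down.

```bash
python3 -m pendant '[[0.028,0,0,0],[0.028,0,0.02,0],[0,0,0.03,0],[0,0,0.025,0],[0,0,0.004,0],[-0.004,0,0.004,0],[0,0,0,0]]'; python3 -m pendant '[[-0.005,0,0.0035,0],[-0.005,0,0.0035,0],[-0.004,0,0.004,0],[-0.004,0,0.0045,0],[-0.004,0,0.0045,0],[0,0,0,0]]'
```

```text
time: 10.15
ee_pos: [0.5287, 0.1428, 0.1383]
eef_rot: [0.995, -0.095, -0.001, 0.001]
ft_force: [-5.3, -3.6, 15.2]
width: 0.0003
grip_force: 7.5
time: 10.65
ee_pos: [0.506, 0.148, 0.1172]
eef_rot: [0.996, -0.094, -0.002, 0.0]
ft_force: [-2.0, 0.9, 4.6]
width: 0.0004
grip_force: 2.2
```

```bash
python3 -m pendant '[[-0.002,0,0.006,0],[-0.002,0,0.006,0],[-0.002,0,0.006,0],[-0.001,0,0.006,0],[0,0,0.006,0],[0,0,0.005,0],[0,0,0,0]]'; python3 -m pendant '[[0,0,0.002,0],[0,0,0.002,0],[0,0,0.002,0],[0,0,0,0]]'
```

```text
time: 11.23
ee_pos: [0.5008, 0.1485, 0.0822]
eef_rot: [0.995, -0.095, -0.001, 0.0]
ft_force: [-0.5, -0.3, 2.7]
width: 0.0001
grip_force: 1.4
time: 11.57
ee_pos: [0.5009, 0.1487, 0.0773]
eef_rot: [0.995, -0.095, -0.0, 0.0]
ft_force: [-3.4, -0.1, 3.2]
width: 0.0004
grip_force: 1.8
```

```bash
python3 -m pendant '[[0,0,0.002,0],[0,0,0.0015,0],[0,0,0,0]]'; python3 -m pendant '[[0,0,0.001,0],[0,0,0,0]]'; python3 -m pendant '[[0,0,0.001,0],[0,0,0,0]]'
```

```text
time: 11.82
ee_pos: [0.501, 0.1488, 0.0744]
eef_rot: [0.995, -0.095, -0.0, 0.0]
ft_force: [-5.9, -0.8, 10.9]
width: 0.0004
grip_force: 5.6
time: 11.98
ee_pos: [0.5011, 0.1488, 0.074]
eef_rot: [0.995, -0.095, 0.0, 0.0]
ft_force: [-8.7, -1.3, 18.3]
width: 0.0002
grip_force: 9.6
time: 12.15
ee_pos: [0.5011, 0.1489, 0.0737]
eef_rot: [0.995, -0.095, 0.0, 0.0]
ft_force: [-13.3, -2.2, 26.9]
width: 0.0001
grip_force: 13.8
```

At the stop again. I'll release and look.

```bash
python3 -m pendant '[[0,0,-0.03,0],[0,0,-0.04,0],[0,0,-0.04,0],[-0.02,0,-0.04,0],[0,0,0,0],[0,0,0,0],[0,0,0,0],[0,0,0,0]]'; python3 -m pendant '[[0,0,0,0],[0,0,0,0],[0,0,0,0],[0,0,0,0],[0,0,0,0],[0,0,0,0],[0,0,0,0],[0,0,0,0]]'
python3 - <<'E'
from h import *
c=cam("wrist"); cv2.imwrite("pics/w5.png",c["img"][:,:,::-1])
E
```

```text
time: 12.82
ee_pos: [0.4826, 0.1515, 0.2179]
eef_rot: [0.995, -0.095, -0.001, 0.0]
ft_force: [0.0, -0.1, -0.2]
width: 0.0002
grip_force: 0.0
time: 13.48
ee_pos: [0.4828, 0.1522, 0.2192]
eef_rot: [0.995, -0.095, 0.0, 0.0]
ft_force: [-0.1, -0.0, 0.7]
width: 0.0007
grip_force: 0.0
```

View pics/w5.png

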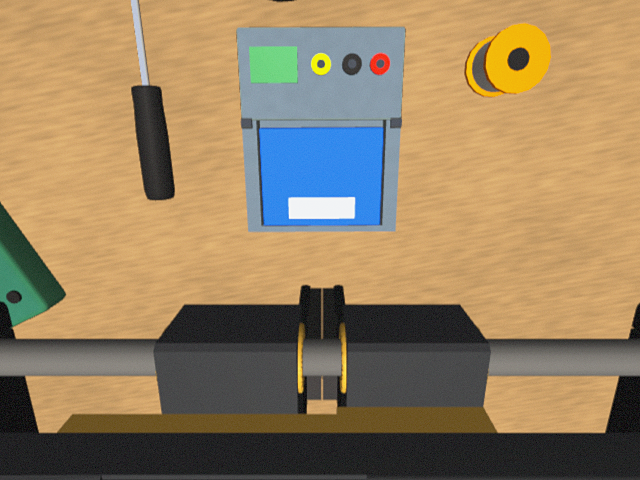

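The cover is latched shut, spanning (260–384, 126–226) with the patch at (321,208), and nothing touches it. I'm handing the job in.

```bash
python3 -c "from bench import r; print(r.close_job())"
```

```text
the job is handed in; nothing more can be done
None
```

I popped the cover open, pressed the green button to its stop (judged by force and travel, since the gripper hid it), and pressed the cover in until it latched shut; the box showed no visible movement, and I handed the job in at about 13.5 s without getting a verdict back.

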